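# Unlock the reagent carousel and take out the large bottle

## Task

Take the large bottle out of the reagent carousel. The carousel is locked by a slanting spring pin: pull its T-handle straight out along the pin, turn it sideways to the next rest notch (to either side) and let go so that the pin stays parked out; then turn the carousel by the wing grip on its hub until the large bottle stands in the middle of the loading opening at the front of the clear cover. Lift the bottle out there and stand it upright, set down gently, in the free end of the steel tray; leave the pin parked for reloading, the small bottles standing in their pockets, and the petri dish in the tray where it is.

Things in the scene. Friction and masses are not known exactly. Their poses are not given: they have to be found in the camera images.
- t_handle (a point): Centre of the locking pin's black T-handle: rounded bar 62 mm long (this point's x), 15 wide (y), 22 high (z), on a thin stem. +z is the pin's axis, pointing out of its sleeve: it leans 35 degrees from vertical, away from the carousel's axis, to the robot's right. Grip the bar across its width with the fingers pointing along -z; turning it 60 degrees turns the fingers with it.
- sleeve_crown (a point): Point on the pin's axis at the tops of the six roof-shaped points that crown the fixed steel sleeve (39 mm across at most); same +z as t_handle, 26 mm below its centre while the pin is in. A cross-pin on the stem lies in the crown's deep slot (locked) or in a shallow rest notch (parked out). Keep fingertips above it.
- lock_pin (a joint): Pull of the pin along its axis, m: 0 = sprung in, tip in a notch of the carousel's disc (locked); end stop 0.018. Pulling takes about 6.5 N at the start, 12 N at the stop. The cross-pin clears the crown's points above 0.014. In a rest notch the pin stays at about 0.009 and the carousel turns freely.
- lock_knob (a joint): Turn of the T-handle about the pin's axis (right-handed about t_handle z), rad: 0 = over the deep slot; it cannot turn, but for some play, until the pull exceeds 0.014. Rest notches at +1.047 and -1.047 (60 degrees either way), stops at +-1.3. Let go between 0.65 and 1.3 the cross-pin slides down into the rest notch by itself; below 0.45 it falls back into the deep slot.
- carousel (a joint): Turn of the carousel about its upright axis, in rad, counter-clockwise from above positive, 0 at the start. No end stops, no detents; stiff enough to stay where it is left (0.06 N m). It has six pockets 60 degrees (1.047 rad) apart; only by turning it is a pocket brought to the opening.
- hub_grip (a point): Point on the carousel's axis, 170 mm above the worktop, at the middle of the black wing grip on its hub: an upright bar 60 mm long along this point's x, 16 mm wide (y), from 150 to 184 mm above the worktop. It turns with the carousel. A flange of 46 mm diameter ends at 144 mm, the cover's top at 136 mm.
- carousel_base: Fixed base; origin on the worktop on the carousel's axis, -x towards the loading opening; plate 280 mm across. Clear cover 272 mm across, 132 to 136 mm above the worktop, over all but a wedge of 50 degrees to either side of -x; pillar caps to 142 mm. Six pockets on a circle of 84 mm radius: floor 45 mm above the worktop, collars 49 mm inside, 55 outside, 16 high. Pin bracket on its right.
- loading_opening (a point): Middle of the loading opening: 84 mm in front of the carousel's axis and 84 mm above the worktop, where the large bottle's centre is when its pocket is at the opening.
- large_bottle_center (a point): Centre (half-way up, 39 mm above its underside) of the large amber bottle with the white cap, 44 mm across, 78 mm tall (body 69 mm, cap 24 mm across on top), 50 to 90 g. It starts in a pocket 60 or 120 degrees from the opening, to either side, under the clear cover.
- small_bottle_1_center (a point): Centre (half-way up, 31 mm above its underside) of a small amber bottle, 36 mm across and 62 mm tall, standing in one of the carousel's pockets; stays there. One of three alike apart from their caps.
- small_bottle_2_center (a point): Centre (half-way up, 31 mm above its underside) of a small amber bottle, 36 mm across and 62 mm tall, standing in one of the carousel's pockets; stays there. One of three alike apart from their caps.
- small_bottle_3_center (a point): Centre (half-way up, 31 mm above its underside) of a small amber bottle, 36 mm across and 62 mm tall, standing in one of the carousel's pockets; stays there. One of three alike apart from their caps.
- tray: Fixed steel tray, 170 (x) by 110 (y) mm, origin under its middle; floor 4 mm above the worktop, inside 162 by 102 mm, lip 16 mm high, with narrow flat grips beyond the two x ends. A bench analyser some 0.5 m tall fills the bench behind and to the right of it, from about x = 0.47 back and y = -0.27 to the right; wall cabinets hang 0.58 m above the worktop from about x = 0.6 back.
- tray_free_end (a point): On the tray's floor, 37 mm from the tray's middle towards its near (-x) end: middle of its free half.
- petri_center (a point): Centre (8 mm up) of a closed petri dish, 62 mm across, 16 mm high, lying in the far half of the tray; stays there.

How it is judged:
By the outcome, as a careful person would: the job done as asked, in the order asked, and still so for the second after the job is handed in, with the robot touching nothing.
It also fails if it takes over 64 s, if anything falls off the work surface, if the arm or the gripper's body presses on something with over 40 N, if the wrist force passes 120 N, or if a joint passes its speed limit or range.

## Robot

A 6-joint arm with a two-finger parallel gripper is mounted at the origin on a cart in front of the work surface, level with it; the furniture and walls round the work are solid. World frame = base frame: x ahead of the robot, y to its left, z up, the work surface at z = 0. Lengths are in mm, angles in rad, forces in N, time in s.
With the tool pointing down it reaches from about 400 to 925 mm from the base axis. Payload 12.5 kg.
Tool frame: the origin (TCP) lies midway between the tips of the shut fingers; the grasp point (between the pads) lies 19 mm behind it; z points along the fingers, y is the line along which they close (so a half turn about z gives the same grasp; the last joint's range is limited). The gripper opens to 95 mm and grips with 3 to 60 N. Pads are 20 mm wide; open, the fingers measure 119 mm over their backs; the gripper's body (75 mm by 180 mm) begins 59 mm behind the grasp point.
Start: joints at [1.034, 0.491, 1.559, -0, 1.092, -0.106], TCP at [260.985, 567.92, 214.661] pointing down, gripper open.
Joint ranges: [-3.1, 3.1], [-0.84, 2.19], [0.05, 2.79], [-1.13, 4.28], [0.06, 2.93], [-2.69, 2.69]. Speed limits (rad/s): [2.22, 2.22, 2.79, 3.14, 3.14, 3.14].

## Interface

Orientations are given as [roll, pitch, yaw] about the fixed x, y, z axes, in that order (R = Rz(yaw) Ry(pitch) Rx(roll)).
In Python, from cell import state, viewer, env, models gives the robot as it stands. The module is installed in compiled form; this text tells all that it offers.
- The arm moves only by the tool arm_command, never from a script. Its argument "rows" is a list of rows, each a list of 2 entries, a list of its own where there are three numbers: the shift along the tool's x, y, z normalised to -1 to 1, where 1 is 0.25 m, then the turn about the tool's z normalised to -1 to 1, where 1 is pi rad. A call has exactly 5 rows; each row shifts and turns the commanded pose from where the row before left it, along the tool's axes as they then stand; what a row does not reach is not made up. A row lasts 1/10 s, in which the tool goes at most 50 mm and 8.59 degrees, less where a joint would pass 70% of its speed; a pose out of reach is approached as far as the arm can. A call with a number of a shift or a turn outside -1 to 1 is refused whole. A call with a gripper value outside its range is refused whole. "claw" is the opening, from 0 (shut) to 1 (fully open), set as the call begins (left out, the last holds). The fingers move at their own pace and stop on an object; the grip force is fixed at half the most. Time passes only in rows, so rows that do not move let the fingers close, or fill a call up. It gives the time, the measured TCP pose, the force, the opening and the grip force at its end, in the units of the state.
- state(): the state, without advancing time (a new reading comes with each control period).
- viewer.read_camera(name): name is "scene" or "top"; returns (picture, depth): 400x640x3 uint8, red, green, blue; 400x640 float32, mm along the optical axis (not along the pixel's ray), 0 where there is no reading.
- viewer.get_calibration(name): a dict with "camera_matrix" (3x3 intrinsics, pixels), "world_to_cam" (4x4, takes a point from world to camera coordinates). Camera axes: x right, y up, looking along -z (the intrinsics and any distortion apply to the point x, -y, -z); pixel columns grow to the right and rows downward; lengths in mm; the calibration is good to about 2 mm. A picture is of the moment at which its call begins. get_calibration takes no time and is no camera call.
- env.job_done(): hands the job in; it is judged then, once.
Trained networks look in the newest picture that a camera, given by its name, has taken for a name from the list of things; names that differ only in an ending like _2 or _b are one class to them, and where a whole thing is asked for, a point or a joint stands for the part that bears it (a point fixed in the world has none). Each returns a list of dicts, best first, with "confidence" (0 to 1); they miss things now and then, are a little off and sometimes report something else, mostly with a low value. They report only what shows in the picture. A call takes as long as a camera call.
- models.search_frame(camera, label): "position" ([x, y, z] in mm, in world coordinates, good to about 4 mm: the middle of the surface that is visible of it).
- models.mark_of(camera, label): "position" ([x, y, z] in mm, in world coordinates, good to about 4 mm: a listed point, or the origin of a listed thing).
The state is a dict: "t": time; "joints": joint angles; "qvel": joint speeds; "tau": joint torques, N m; "eef_pos": TCP position; "tcp_rot": TCP orientation; "ft_force": force on the tool from outside, world axes, zero at the start; "moment": the same for the moment, N m; "opening": opening from 0.0 (shut) to 1.0 (fully open); "grip_force": force on a finger pad.
Only numpy, scipy, OpenCV 4.12 (cv2) and the standard library are available. Lean on these libraries where they do the work, as an engineer would, in place of code of your own. Each camera call takes 0.05 s, during which the arm holds its last target. There are 200 camera calls.

## Working session

There is one attempt and no reset: what is moved stays moved. The work goes in short steps, Python scripts to look and compute and a tool call to move; the robot and the scene stay as the last step left them, time stands still between calls to the robot, and variables do not carry over. Pictures are saved under pics/ and viewed, at most 11 in all, crops included, and the job is handed in when it is done.

Besides the shell and the picture viewer there is one more tool, called after ">>>" as name(argument=value, ...), one argument or row to a line, values as JSON. arm_command: Moves the arm, as the interface text tells. Scaled input: -1 to 1 covers 0.25 m each way for a shift and pi rad each way for a turn. Its arguments: {"type":"object","properties":{"rows":{"type":"array","items":{"type":"array"}},"claw":{"type":"number"}},"required":["rows"]}

```bash
mkdir -p pics; cat > h.py <<'E'
import numpy as np, cv2
from cell import state, viewer, env, models
from scipy.spatial.transform import Rotation as R
def pix(cam,p):
    c=viewer.get_calibration(cam);q=c["world_to_cam"]@np.r_[p,1];v=c["camera_matrix"]@[q[0],-q[1],-q[2]];return (v[:2]/v[2]).round(0)
def world(cam,u,v,d):
    c=viewer.get_calibration(cam);r=np.linalg.inv(c["camera_matrix"])@[u,v,1]*d
    return (np.linalg.inv(c["world_to_cam"])@[r[0],-r[1],-r[2],1])[:3]
def cloud(cam,d):
    v,u=np.mgrid[0:400,0:640];c=viewer.get_calibration(cam)
    r=np.linalg.inv(c["camera_matrix"])@np.stack([u.ravel(),v.ravel(),np.ones(u.size)])*d.ravel()
    return (np.linalg.inv(c["world_to_cam"])@np.stack([r[0],-r[1],-r[2],np.ones(u.size)]))[:3].T.reshape(400,640,3)
E
python3 - <<'E'
from h import *
s=state();print(s)
for cam in ["scene","top"]:
    im,d=viewer.read_camera(cam);cv2.imwrite(f"pics/{cam}0.png",im[:,:,::-1]);np.save(f"{cam}_d.npy",d)
    c=viewer.get_calibration(cam);print(cam,np.linalg.inv(c["world_to_cam"])[:3].round(2).tolist())
    for l in ["t_handle","sleeve_crown","hub_grip","carousel_base","loading_opening","large_bottle_center","small_bottle_1_center","tray","tray_free_end","petri_center"]:
        for r in models.mark_of(cam,l)[:3]: print(l,np.round(r["position"],0),round(r["confidence"],2),pix(cam,r["position"]))
E
```

```text
{'t': 0.0, 'joints': array([ 1.03439195e+00,  4.91557309e-01,  1.55944627e+00, -9.28784940e-06,
        1.09167665e+00, -1.05592067e-01]), 'qvel': array([-8.86482821e-04, -3.49437127e-04,  2.09799986e-03,  1.23164310e-05,
       -7.67733175e-05, -5.97477760e-04]), 'tau': array([ 4.03604326e-05, -6.12642646e+01, -2.58180159e+01,  6.92252791e-02,
        4.82313917e-02, -9.20005618e-05]), 'eef_pos': array([260.86103802, 567.69802281, 214.06423664]), 'tcp_rot': array([-3.14051027e+00, -1.06434212e-04,  2.71078457e+00]), 'ft_force': array([0.0626399 , 0.36479582, 1.12572363]), 'moment': array([-0.00581219, -0.02116132,  0.00438128]), 'grip_force': 0.0, 'opening': 0.9990676304657362}
scene [[-0.51, 0.38, -0.77, -226.99], [-0.86, -0.25, 0.44, 502.36], [-0.02, 0.89, 0.46, 555.13]]
t_handle [490.  62. 101.] 0.58 [329. 204.]
sleeve_crown [459. 289.  74.] 0.74 [235. 255.]
sleeve_crown [510. 221. 166.] 0.66 [253. 192.]
sleeve_crown [476. 142.  82.] 0.38 [299. 225.]
hub_grip [509. 220. 170.] 0.65 [254. 190.]
carousel_base [507. 220.   2.] 0.65 [261. 262.]
loading_opening [425. 211.  87.] 0.92 [2
[... 236 characters left out ...]
170.    2.] 0.62 [426. 225.]
tray_free_end [511. 218.   4.] 0.35 [261. 260.]
petri_center [ 515. -184.   17.] 0.58 [409. 204.]
top [[-0.0, 0.99, -0.14, 358.17], [-1.0, -0.0, -0.0, 69.8], [-0.0, 0.14, 0.99, 1270.99]]
t_handle [487.  60. 103.] 0.42 [320. 215.]
hub_grip [510. 217. 171.] 0.75 [256. 203.]
carousel_base [512. 218.   2.] 0.82 [263. 210.]
loading_opening [427. 208.  87.] 0.84 [263. 239.]
large_bottle_center [477. 140.  82.] 0.38 [289. 220.]
small_bottle_1_center [460. 282.  76.] 0.57 [236. 226.]
tray [ 472. -174.   -2.] 0.91 [403. 224.]
tray_free_end [ 436. -170.    1.] 0.82 [402. 237.]
tray_free_end [486.  62. 105.] 0.29 [319. 215.]
petri_center [ 516. -185.    8.] 0.61 [407. 208.]
```

View pics/scene0.png

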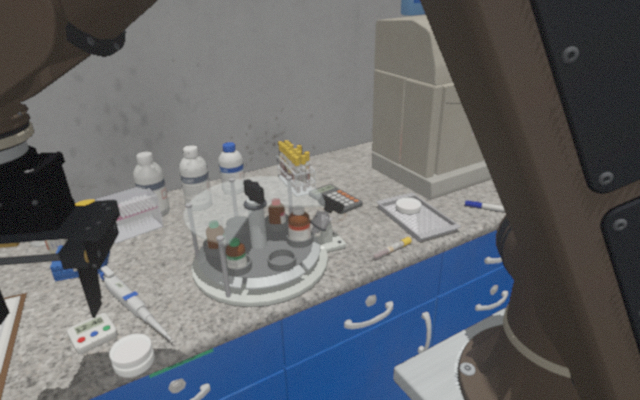

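View pics/top0.png

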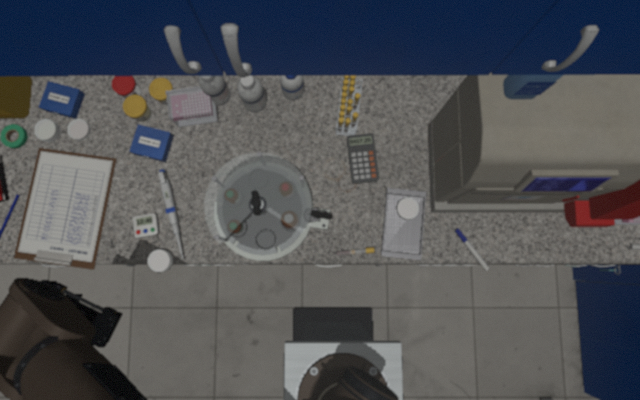

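The scene view shows the carousel around (262,240), with the T-handle at its right (335,203) and the tray at (417,215). In the top view the handle lies horizontally at (320,215), the hub is at (256,203), and the large bottle is near (289,220). That puts it one pocket to the right of the opening at (263,239). Next I'll look closer.

```bash
python3 - <<'E'
from h import *
t=cv2.imread("pics/top0.png")[145:265,200:340];s=cv2.imread("pics/scene0.png")[165:305,180:360]
a=cv2.resize(t,None,fx=2.8,fy=2.8,interpolation=cv2.INTER_CUBIC);b=cv2.resize(s,(450,336),interpolation=cv2.INTER_CUBIC)
o=np.hstack([a,b[:a.shape[0]]]) if a.shape[0]<=b.shape[0] else np.hstack([a[:b.shape[0]],b])
cv2.imwrite("pics/crop0.png",o[:, :800] if o.shape[1]>800 else o);print(o.shape)
# dark points clouds near handle and hub
for cam in ["top","scene"]:
    im=cv2.imread(f"pics/{cam}0.png");d=np.load(f"{cam}_d.npy");P=cloud(cam,d);dark=im.max(2)<75
    for n,c,zr in [("handle",(488,61),(80,130)),("hub",(510,218),(148,195))]:
        m=dark&(d>0)&(np.hypot(P[...,0]-c[0],P[...,1]-c[1])<45)&(P[...,2]>zr[0])&(P[...,2]<zr[1]);Q=P[m]
        if len(Q)<5: print(cam,n,len(Q));continue
        w=np.linalg.svd(Q-Q.mean(0))[2]
        print(cam,n,len(Q),Q.mean(0).round(0),Q.min(0).round(0),Q.max(0).round(0),w[0].round(2),w[2].round(2))
        v=(Q-Q.mean(0))@w[0];print(v.min().round(),v.max().round(), (Q.mean(0)+w[0]*(v.min()+v.max())/2).round())
E
```

```text
(336, 842, 3)
top handle 126 [487.  58. 113.] [479.  28.  81.] [503.  83. 130.] [0.08 0.87 0.49] [-0.97  0.18 -0.15]
-34.0 25.0 [487.  54. 111.]
top hub 192 [509. 216. 181.] [480. 197. 148.] [538. 228. 190.] [-0.99 -0.12  0.  ] [ 0.1  -0.84  0.52]
-30.0 29.0 [509. 216. 181.]
scene handle 198 [480.  60. 102.] [475.  36.  81.] [489.  78. 127.] [-0.11 -0.78 -0.62] [-0.99  0.14 -0.  ]
-30.0 28.0 [480.  60. 102.]
scene hub 306 [497. 224. 172.] [476. 212. 154.] [532. 232. 186.] [-0.97 -0.21 -0.15] [-0.23  0.97  0.12]
-34.0 23.0 [503. 225. 173.]
```

View pics/crop0.png

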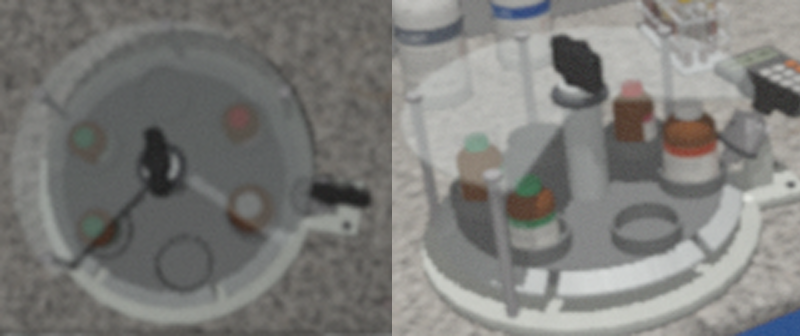

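The crop confirms it. The large white-capped bottle is at crop pixel (248,207), in the pocket 60° right of the opening, whose empty pocket is at (185,262). The carousel therefore has to turn -60°. The handle bar is radial at about 82.5° yaw, and the wing is at about 7°. Since the tool stays vertical, I'll grip the bar across its horizontal width.

```bash
cat >> h.py <<'E'
import json,sys
def plan(p,yaw,step=45,cur=None,rd=3):
    s=state();p0,y0=(np.array(s["eef_pos"]),s["tcp_rot"][2]) if cur is None else (np.array(cur[:3],float),cur[3])
    dy=(yaw-y0+np.pi)%(2*np.pi)-np.pi; D=np.array(p,float)-p0
    n=int(np.ceil(max(np.linalg.norm(D)/step,abs(np.degrees(dy))/8.5,1)));n=int(np.ceil(n/5)*5)
    y=y0;pos=p0.copy();rows=[]
    for k in range(n):
        T=p0+D*(k+1)/n-pos
        M=R.from_euler("xyz",[np.pi,0,y]).as_matrix();sh=np.round(M.T@T/250,rd);tu=round(-dy/n/np.pi,rd+1)
        pos=pos+M@sh*250;y-=tu*np.pi;rows.append([sh.tolist(),tu])
    for i in range(0,n,5): print(json.dumps(rows[i:i+5]))
    return [*pos,y]
E
python3 - <<'E'
from h import *
c=plan((487.5,60.5,200),1.44)
c=plan((487.5,60.5,135),1.44,cur=c)
E
```

```text
[[[-0.111, -0.098, 0.004], 0.027], [[-0.12, -0.088, 0.004], 0.027], [[-0.126, -0.077, 0.004], 0.027], [[-0.132, -0.067, 0.004], 0.027], [[-0.138, -0.055, 0.004], 0.027]]
[[[-0.142, -0.043, 0.003], 0.027], [[-0.145, -0.031, 0.004], 0.027], [[-0.147, -0.019, 0.004], 0.027], [[-0.148, -0.006, 0.004], 0.027], [[-0.148, 0.006, 0.004], 0.027]]
[[[-0.147, 0.019, 0.004], 0.027], [[-0.144, 0.032, 0.004], 0.027], [[-0.142, 0.043, 0.004], 0.027], [[-0.138, 0.055, 0.004], 0.027], [[-0.132, 0.067, 0.004], 0.027]]
[[[0.0, 0.0, 0.052], -0.0001], [[0.0, 0.0, 0.052], -0.0001], [[0.0, 0.0, 0.052], -0.0001], [[0.0, 0.0, 0.052], -0.0001], [[0.0, 0.0, 0.052], -0.0001]]
```

>>> arm_command(
  rows=[
    [[-0.111,-0.098,0.004],0.027],
    [[-0.12,-0.088,0.004],0.027],
    [[-0.126,-0.077,0.004],0.027],
    [[-0.132,-0.067,0.004],0.027],
    [[-0.138,-0.055,0.004],0.027],
  ],
  claw=0.5,
)

```text
t: 1.6
eef_pos: [336.8, 397.4, 209.7]
tcp_rot: [3.141, -0.0, 2.283]
ft_force: [0.3, -0.3, 0.3]
opening: 0.637
grip_force: 0.0
```

>>> arm_command(
  rows=[
    [[-0.142,-0.043,0.003],0.027],
    [[-0.145,-0.031,0.004],0.027],
    [[-0.147,-0.019,0.004],0.027],
    [[-0.148,-0.006,0.004],0.027],
    [[-0.148,0.006,0.004],0.027],
  ],
)

```text
t: 2.1
eef_pos: [412.4, 228.1, 205.1]
tcp_rot: [3.141, -0.0, 1.859]
ft_force: [0.4, 0.1, 0.0]
opening: 0.5
grip_force: 0.0
```

>>> arm_command(
  rows=[
    [[-0.147,0.019,0.004],0.027],
    [[-0.144,0.032,0.004],0.027],
    [[-0.142,0.043,0.004],0.027],
    [[-0.138,0.055,0.004],0.027],
    [[-0.132,0.067,0.004],0.027],
  ],
)

```text
t: 2.6
eef_pos: [488.0, 58.9, 200.1]
tcp_rot: [3.141, -0.0, 1.435]
ft_force: [1.2, 0.1, -0.2]
opening: 0.5
grip_force: 0.0
```

>>> arm_command(
  rows=[
    [[0,0,0.04],0],
    [[0,0,0.04],0],
    [[0,0,0.04],0],
    [[0,0,0],0],
    [[0,0,0],0],
  ],
)

```text
t: 3.1
eef_pos: [487.2, 61.2, 169.7]
tcp_rot: [-3.141, -0.0, 1.44]
ft_force: [0.7, 0.5, -0.6]
opening: 0.498
grip_force: 0.0
```

>>> arm_command(
  rows=[
    [[0,0,0.066],0],
    [[0,0,0.066],0],
    [[0,0,0.066],0],
    [[0,0,0.066],0],
    [[0,0,0.066],0],
  ],
)

```text
t: 3.6
eef_pos: [487.7, 61.0, 87.2]
tcp_rot: [3.141, -0.0, 1.44]
ft_force: [-0.2, 0.8, 0.0]
opening: 0.5
grip_force: 0.0
```

>>> arm_command(
  rows=[
    [[0,0,0],0],
    [[0,0,0],0],
    [[0,0,0],0],
    [[0,0,0],0],
    [[0,0,0],0],
  ],
  claw=0,
)

```text
t: 4.1
eef_pos: [487.5, 60.5, 88.0]
tcp_rot: [3.141, -0.0, 1.439]
ft_force: [-2.2, -2.2, 5.3]
opening: 0.156
grip_force: 30.0
```

```bash
python3 - <<'E'
from h import *
s=state();print({k:np.round(s[k],2) for k in s})
E
```

```text
{'t': np.float64(4.1), 'joints': array([-0.01,  0.49,  2.01,  0.  ,  0.64,  0.12]), 'qvel': array([-0.  ,  0.  ,  0.01, -0.  ,  0.01,  0.  ]), 'tau': array([ 3.300e-01, -4.938e+01, -1.694e+01,  1.900e-01, -8.200e-01,
        2.000e-02]), 'eef_pos': array([487.54,  60.47,  87.98]), 'tcp_rot': array([ 3.14, -0.  ,  1.44]), 'ft_force': array([-2.24, -2.15,  5.3 ]), 'moment': array([-0.18,  0.43, -0.03]), 'grip_force': np.float64(30.0), 'opening': np.float64(0.16)}
```

>>> arm_command(
  rows=[
    [[-0.0078,0,-0.0111],0],
    [[-0.0078,0,-0.0111],0],
    [[-0.0078,0,-0.0111],0],
    [[-0.0078,0,-0.0111],0],
    [[-0.0078,0,-0.0111],0],
  ],
)

```text
t: 4.6
eef_pos: [486.1, 51.2, 101.2]
tcp_rot: [-3.141, -0.001, 1.438]
ft_force: [0.7, 7.3, -8.0]
opening: 0.161
grip_force: 30.0
```

>>> arm_command(
  rows=[
    [[0,0,0],0],
    [[0,0,0],0],
    [[0,0,0],0],
    [[0,0,0],0],
    [[0,0,0],0],
  ],
)

```text
t: 5.1
eef_pos: [486.1, 51.3, 101.0]
tcp_rot: [-3.141, -0.001, 1.438]
ft_force: [1.5, 8.7, -8.3]
opening: 0.159
grip_force: 30.0
```

>>> arm_command(
  rows=[
    [[0,0,0],-0.032],
    [[0,0,0],-0.032],
    [[0,0,0],-0.032],
    [[0,0,0],-0.032],
    [[0,0,0],-0.032],
  ],
)

```text
t: 5.6
eef_pos: [486.5, 51.0, 101.1]
tcp_rot: [3.141, -0.0, 1.944]
ft_force: [2.2, 4.2, -9.5]
opening: 0.196
grip_force: 30.0
```

>>> arm_command(
  rows=[
    [[0,0,0],-0.032],
    [[0,0,0],-0.032],
    [[0,0,0],-0.032],
    [[0,0,0],-0.032],
    [[0,0,0],-0.032],
  ],
)

```text
t: 6.1
eef_pos: [487.1, 51.1, 101.4]
tcp_rot: [3.139, 0.001, 2.447]
ft_force: [4.8, 6.3, -7.5]
opening: 0.231
grip_force: 29.9
```

>>> arm_command(
  rows=[
    [[0,0,0],-0.02],
    [[0,0,0],0],
    [[0,0,0],0],
    [[0,0,0],0],
    [[0,0,0],0],
  ],
)

```text
t: 6.6
eef_pos: [487.0, 51.2, 101.4]
tcp_rot: [3.14, 0.001, 2.506]
ft_force: [3.8, 7.3, -7.0]
opening: 0.237
grip_force: 30.3
```

>>> arm_command(
  rows=[
    [[0.0022,0.004,0.0065],0],
    [[0.0022,0.004,0.0065],0],
    [[0.0022,0.004,0.0065],0],
    [[0,0,0],0],
    [[0,0,0],0],
  ],
)

```text
t: 7.1
eef_pos: [487.6, 53.1, 98.2]
tcp_rot: [3.141, 0.003, 2.507]
ft_force: [-3.5, -9.5, 20.6]
opening: 0.235
grip_force: 31.1
```

>>> arm_command(
  rows=[
    [[0,0,0],0],
    [[0,0,0],0],
    [[0,0,0],0],
    [[0,0,0],0],
    [[0,0,0],0],
  ],
  claw=0.55,
)

```text
t: 7.6
eef_pos: [483.6, 51.5, 96.1]
tcp_rot: [-3.134, -0.003, 2.509]
ft_force: [-18.9, -36.9, 13.7]
opening: 0.537
grip_force: 19.7
```

>>> arm_command(
  rows=[
    [[0,0,-0.1],0],
    [[0,0,-0.1],0],
    [[0,0,-0.1],0],
    [[0,0,-0.1],0],
    [[0,0,-0.1],0],
  ],
)

```text
t: 8.1
eef_pos: [486.4, 54.2, 222.3]
tcp_rot: [-3.141, -0.0, 2.507]
ft_force: [0.6, -0.6, -0.1]
opening: 0.553
grip_force: 0.0
```

```bash
python3 - <<'E'
from h import *
a=[]
for cam,(x,y) in [("scene",(180,165)),("top",(200,145))]:
    im,d=viewer.read_camera(cam);cv2.imwrite(f"pics/{cam}1.png",im[:,:,::-1]);np.save(f"{cam}_d1.npy",d)
    a.append(cv2.resize(np.ascontiguousarray(im[y:y+130,x:x+180,::-1]),(396,286),interpolation=cv2.INTER_CUBIC))
    for l in ["t_handle","sleeve_crown","hub_grip","large_bottle_center","loading_opening"]:
        for r in models.mark_of(cam,l)[:2]: print(cam,l,np.round(r["position"],0),round(r["confidence"],2))
    P=cloud(cam,d);dark=im.max(2)<75
    m=dark&(d>0)&(np.hypot(P[...,0]-487,P[...,1]-56)<45)&(P[...,2]>80)&(P[...,2]<150);Q=P[m]
    if len(Q)>5:
        w=np.linalg.svd(Q-Q.mean(0))[2];print(len(Q),Q.mean(0).round(0),Q.min(0).round(),Q.max(0).round(),w[0].round(2))
cv2.imwrite("pics/c1.png",np.hstack(a))
E
```

```text
scene t_handle [489.  54. 108.] 0.67
scene hub_grip [508. 221. 170.] 0.86
scene large_bottle_center [480. 142.  82.] 0.77
scene large_bottle_center [509. 219. 168.] 0.25
scene loading_opening [428. 208.  88.] 0.63
69 [467.  69. 118.] [458.  51.  96.] [488.  78. 129.] [-0.6   0.04  0.8 ]
top hub_grip [508. 216. 172.] 0.68
top loading_opening [426. 209.  88.] 0.75
```

View pics/c1.png

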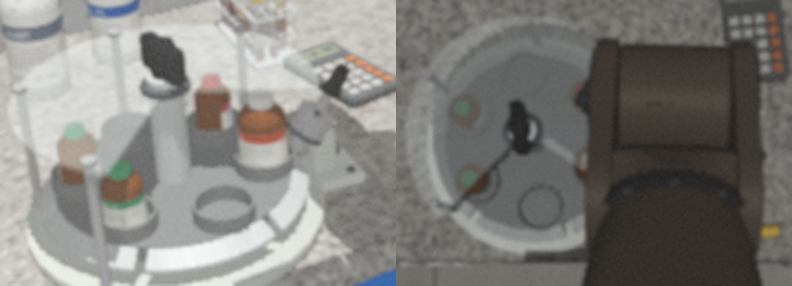

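The pin stays out: the handle sits about 9 mm up its axis and is now end-on to the scene camera (crop pixel 335,80). Next is the hub wing.

```bash
python3 - <<'E'
from h import *
for cam in ["scene","top"]:
    im=cv2.imread(f"pics/{cam}1.png");d=np.load(f"{cam}_d1.npy");P=cloud(cam,d)
    m=(im.max(2)<60)&(d>0)&(np.hypot(P[...,0]-509,P[...,1]-218)<45)&(P[...,2]>165)&(P[...,2]<195)
    v,u=np.nonzero(m);Q=np.array([world(cam,a,b,1.0) for a,b in [(0,0)]]) if 0 else P[m]
    w=np.linalg.svd(Q[:,:2]-Q[:,:2].mean(0))[2];print(cam,len(Q),Q.mean(0).round(1),np.degrees(np.arctan2(w[0][1],w[0][0])))
c=plan((508.7,218.5,215),3.27)
c=plan((508.7,218.5,157),3.27,cur=c,step=12)
E
```

```text
scene 0 [nan nan nan] 0.0
top 166 [508.3 216.3 183.2] -171.31640954751256
[[[0.032, 0.058, 0.002], -0.0243], [[0.027, 0.061, 0.003], -0.0243], [[0.023, 0.062, 0.002], -0.0243], [[0.018, 0.064, 0.002], -0.0243], [[0.013, 0.065, 0.003], -0.0243]]
[[[0.007, 0.066, 0.002], -0.0243], [[0.003, 0.066, 0.003], -0.0243], [[-0.002, 0.066, 0.002], -0.0243], [[-0.007, 0.066, 0.002], -0.0243], [[-0.012, 0.065, 0.003], -0.0243]]
[[[-0.0, 0.0, 0.046], 0.0], [[-0.0, 0.0, 0.047], 0.0], [[-0.0, 0.0, 0.046], 0.0], [[-0.0, 0.0, 0.046], 0.0], [[-0.0, 0.0, 0.047], 0.0]]<stdin>:6: RuntimeWarning: Mean of empty slice.
  ret = um.true_divide(
```

>>> arm_command(
  rows=[
    [[0.032,0.058,0.002],-0.0243],
    [[0.027,0.061,0.003],-0.0243],
    [[0.023,0.062,0.002],-0.0243],
    [[0.018,0.064,0.002],-0.0243],
    [[0.013,0.065,0.003],-0.0243],
  ],
)

```text
t: 9.2
eef_pos: [497.7, 137.1, 218.2]
tcp_rot: [3.142, -0.0, 2.891]
ft_force: [-0.3, 0.4, 0.3]
opening: 0.545
grip_force: 0.0
```

>>> arm_command(
  rows=[
    [[0.007,0.066,0.002],-0.0243],
    [[0.003,0.066,0.003],-0.0243],
    [[-0.002,0.066,0.002],-0.0243],
    [[-0.007,0.066,0.002],-0.0243],
    [[-0.012,0.065,0.003],-0.0243],
  ],
)

```text
t: 9.7
eef_pos: [508.7, 219.1, 215.1]
tcp_rot: [3.142, -0.0, -3.01]
ft_force: [0.7, 0.7, -0.3]
opening: 0.548
grip_force: 0.0
```

>>> arm_command(
  rows=[
    [[0,0,0.046],0],
    [[0,0,0.046],0],
    [[0,0,0.046],0],
    [[0,0,0.046],0],
    [[0,0,0.046],0],
  ],
)

```text
t: 10.2
eef_pos: [508.6, 217.9, 156.7]
tcp_rot: [-3.142, -0.0, -3.014]
ft_force: [0.5, 0.8, -0.1]
opening: 0.55
grip_force: 0.0
```

>>> arm_command(
  rows=[
    [[0,0,0],0],
    [[0,0,0],0],
    [[0,0,0],0],
    [[0,0,0],0],
    [[0,0,0],0],
  ],
  claw=0,
)

```text
t: 10.7
eef_pos: [508.8, 218.6, 158.3]
tcp_rot: [3.141, 0.001, -3.013]
ft_force: [-3.7, 17.2, 1.3]
opening: 0.186
grip_force: 10.3
```

```bash
python3 - <<'E'
from h import *
s=state();print({k:np.round(s[k],2) for k in s})
E
```

```text
{'t': np.float64(10.7), 'joints': array([ 0.29,  0.46,  1.8 ,  0.  ,  0.89, -1.41]), 'qvel': array([ 0.01,  0.  , -0.01,  0.05, -0.01,  0.  ]), 'tau': array([-4.700e-01, -5.482e+01, -2.168e+01, -8.900e-01,  2.400e-01,
       -2.000e-02]), 'eef_pos': array([508.82, 218.56, 158.3 ]), 'tcp_rot': array([ 3.14,  0.  , -3.01]), 'ft_force': array([-3.73, 17.19,  1.33]), 'moment': array([ 3.6 ,  0.55, -0.13]), 'grip_force': np.float64(10.31), 'opening': np.float64(0.19)}
```

>>> arm_command(
  rows=[
    [[0,0.003,0],0],
    [[0,0.003,0],0],
    [[0,0,0],0],
    [[0,0,0],0],
    [[0,0,0],0],
  ],
)

```text
t: 11.2
eef_pos: [508.7, 219.6, 158.3]
tcp_rot: [-3.141, 0.001, -3.013]
ft_force: [0.2, -2.2, 5.9]
opening: 0.171
grip_force: 30.0
```

>>> arm_command(
  rows=[
    [[0,0,0],0.0333],
    [[0,0,0],0.0333],
    [[0,0,0],0.0333],
    [[0,0,0],0.0333],
    [[0,0,0],0.0333],
  ],
)

```text
t: 11.7
eef_pos: [508.7, 219.9, 158.3]
tcp_rot: [3.141, 0.001, 2.743]
ft_force: [-0.5, -1.0, 4.9]
opening: 0.167
grip_force: 30.0
```

>>> arm_command(
  rows=[
    [[0,0,0],0.0333],
    [[0,0,0],0.0333],
    [[0,0,0],0.0333],
    [[0,0,0],0.0333],
    [[0,0,0],0.0333],
  ],
)

```text
t: 12.2
eef_pos: [508.9, 220.1, 158.3]
tcp_rot: [3.14, 0.0, 2.22]
ft_force: [0.5, 1.9, 3.9]
opening: 0.169
grip_force: 30.0
```

>>> arm_command(
  rows=[
    [[0,0,0],0],
    [[0,0,0],0],
    [[0,0,0],0],
    [[0,0,0],0],
    [[0,0,0],0],
  ],
)

```text
t: 12.7
eef_pos: [508.9, 220.1, 158.3]
tcp_rot: [3.14, 0.0, 2.227]
ft_force: [0.7, 2.8, 4.8]
opening: 0.169
grip_force: 30.0
```

```bash
python3 - <<'E'
from h import *
s=state();print(s["eef_pos"],s["tcp_rot"],s["opening"])
a=[]
for cam,(x,y) in [("scene",(180,165)),("top",(200,145))]:
    im,d=viewer.read_camera(cam);cv2.imwrite(f"pics/{cam}2.png",im[:,:,::-1]);np.save(f"{cam}_d2.npy",d)
    a.append(cv2.resize(np.ascontiguousarray(im[y:y+130,x:x+180,::-1]),(396,286),interpolation=cv2.INTER_CUBIC))
    for l in ["t_handle","small_bottle_1_center","carousel_base","large_bottle_center","loading_opening"]:
        for r in models.mark_of(cam,l)[:3]: print(cam,l,np.round(r["position"],1),round(r["confidence"],2))
cv2.imwrite("pics/c2.png",np.hstack(a))
E
```

```text
[508.904478   220.14091235 158.28239587] [3.14019777e+00 1.88453774e-04 2.22728910e+00] 0.16865246961323374
scene t_handle [488.6  55.4 106.1] 0.43
scene small_bottle_1_center [540.5 298.   73.3] 0.66
scene small_bottle_1_center [424.9 204.7  85.4] 0.51
scene carousel_base [5.108e+02 2.224e+02 4.000e-01] 0.88
scene large_bottle_center [426.  208.5  82.4] 0.85
scene large_bottle_center [511.2 220.3 168.9] 0.55
scene loading_opening [425.4 209.4  89.1] 0.6
top t_handle [484.8  56.3 111.8] 0.6
top small_bottle_1_center [489.1  55.3 113.5] 0.5
```

View pics/c2.png

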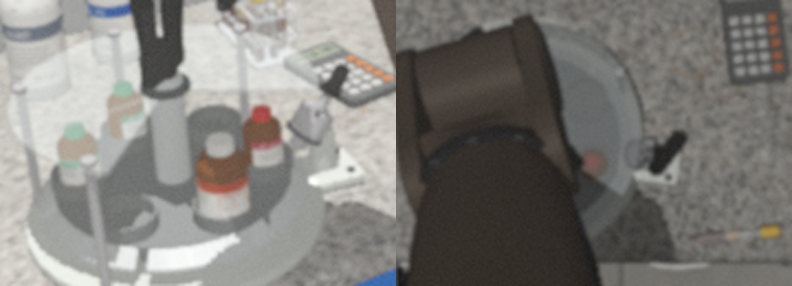

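The large bottle (crop pixel 220,180) now stands in the opening at about (426,208.5), and the pin is still parked. Next I'll release the hub and move over the bottle.

```bash
python3 - <<'E'
from h import *
s=state();c=[508.9,220.1,221,s["tcp_rot"][2]]
c=plan((425.8,209,180),3.27,cur=c)
c=plan((425.8,209,77),3.27,cur=c,step=25)
E
```

```text
[[[0.017, -0.029, 0.016], -0.0332], [[0.019, -0.027, 0.017], -0.0332], [[0.023, -0.025, 0.016], -0.0332], [[0.025, -0.023, 0.017], -0.0332], [[0.027, -0.019, 0.016], -0.0332]]
[[[0.029, -0.017, 0.016], -0.0332], [[0.031, -0.014, 0.017], -0.0332], [[0.031, -0.01, 0.016], -0.0332], [[0.033, -0.007, 0.017], -0.0332], [[0.034, -0.004, 0.016], -0.0332]]
[[[-0.0, -0.0, 0.082], 0.0], [[-0.0, -0.0, 0.083], 0.0], [[-0.0, -0.0, 0.082], 0.0], [[-0.0, -0.0, 0.083], 0.0], [[-0.0, -0.0, 0.082], 0.0]]
```

>>> arm_command(
  rows=[
    [[0,0,0],0],
    [[0,0,0],0],
    [[0,0,0],0],
    [[0,0,-0.01],0],
    [[0,0,-0.04],0],
  ],
  claw=0.5,
)

```text
t: 13.8
eef_pos: [508.0, 219.7, 170.0]
tcp_rot: [-3.14, -0.001, 2.224]
ft_force: [1.2, -0.4, 0.4]
opening: 0.488
grip_force: 0.0
```

>>> arm_command(
  rows=[
    [[0,0,-0.05],0],
    [[0,0,-0.05],0],
    [[0,0,-0.05],0],
    [[0,0,-0.05],0],
    [[0,0,0],0],
  ],
)

```text
t: 14.3
eef_pos: [509.1, 220.1, 222.5]
tcp_rot: [3.138, 0.001, 2.224]
ft_force: [-0.2, 0.4, -0.3]
opening: 0.5
grip_force: 0.0
```

>>> arm_command(
  rows=[
    [[0.017,-0.029,0.016],-0.0332],
    [[0.019,-0.027,0.017],-0.0332],
    [[0.023,-0.025,0.016],-0.0332],
    [[0.025,-0.023,0.017],-0.0332],
    [[0.027,-0.019,0.016],-0.0332],
  ],
  claw=0.7,
)

```text
t: 14.8
eef_pos: [466.4, 214.4, 199.4]
tcp_rot: [-3.141, -0.001, 2.75]
ft_force: [0.2, 0.3, -0.0]
opening: 0.7
grip_force: 0.0
```

>>> arm_command(
  rows=[
    [[0.029,-0.017,0.016],-0.0332],
    [[0.031,-0.014,0.017],-0.0332],
    [[0.031,-0.01,0.016],-0.0332],
    [[0.033,-0.007,0.017],-0.0332],
    [[0.034,-0.004,0.016],-0.0332],
  ],
)

```text
t: 15.3
eef_pos: [424.7, 209.0, 179.0]
tcp_rot: [-3.142, -0.0, -3.012]
ft_force: [-0.3, 0.2, -0.5]
opening: 0.695
grip_force: 0.0
```

```bash
python3 - <<'E'
from h import *
s=state();print(s["eef_pos"],s["tcp_rot"],s["opening"])
im,d=viewer.read_camera("scene");cv2.imwrite("pics/scene3.png",im[:,:,::-1])
for l in ["large_bottle_center","loading_opening","carousel_base"]:
    for r in models.mark_of("scene",l)[:2]: print(l,np.round(r["position"],1),round(r["confidence"],2))
cv2.imwrite("pics/c3.png",cv2.resize(np.ascontiguousarray(im[150:310,180:380,::-1]),None,fx=3,fy=3,interpolation=cv2.INTER_CUBIC))
E
```

```text
[424.74893867 208.97054274 178.97191632] [-3.14157410e+00 -4.44343870e-04 -3.01203518e+00] 0.6947222845964225
large_bottle_center [428.4 209.3  83.4] 0.67
loading_opening [425.9 206.4  89. ] 0.93
carousel_base [508.  225.6   1.6] 0.69
```

View pics/c3.png

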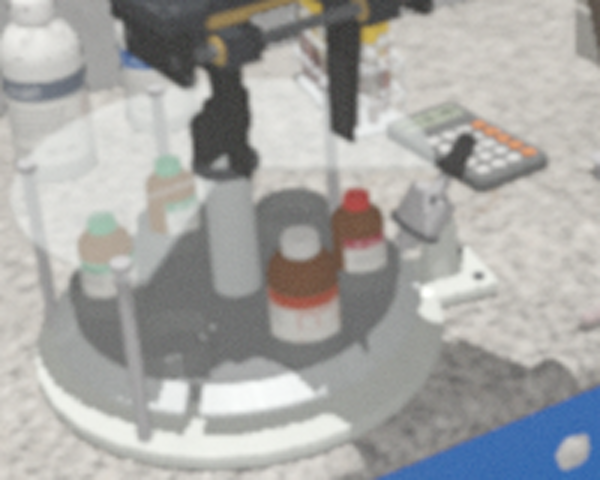

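The bottle (crop pixel 302,285) stands between the open fingers (crop pixels 222,140 and 343,110) in the opening. I'll descend, grip and lift.

>>> arm_command(
  rows=[
    [[-0.005,0,0.082],0],
    [[0,0,0.082],0],
    [[0,0,0.082],0],
    [[0,0,0.082],0],
    [[0,0,0.08],0],
  ],
)

```text
t: 16.0
eef_pos: [427.2, 209.3, 76.7]
tcp_rot: [3.141, 0.001, -3.019]
ft_force: [-1.0, 0.8, 0.5]
opening: 0.701
grip_force: 0.0
```

>>> arm_command(
  rows=[
    [[0,0,0],0],
    [[0,0,0],0],
    [[0,0,0],0],
    [[0,0,0],0],
    [[0,0,0],0],
  ],
  claw=0,
)

```text
t: 16.5
eef_pos: [427.1, 209.4, 78.3]
tcp_rot: [3.141, 0.002, -3.017]
ft_force: [0.1, 0.6, 7.0]
opening: 0.461
grip_force: 30.0
```

```bash
python3 - <<'E'
from h import *
s=state();print({k:np.round(s[k],2) for k in ["eef_pos","tcp_rot","ft_force","moment","grip_force","opening"]})
E
```

```text
{'eef_pos': array([427.05, 209.42,  78.31]), 'tcp_rot': array([ 3.14,  0.  , -3.02]), 'ft_force': array([0.15, 0.57, 7.  ]), 'moment': array([ 0.04,  0.03, -0.06]), 'grip_force': np.float64(30.0), 'opening': np.float64(0.46)}
```

>>> arm_command(
  rows=[
    [[0,0,-0.03],0],
    [[0,0,-0.045],0],
    [[0,0,-0.05],0],
    [[0,0,-0.055],0],
    [[0,0,-0.06],0],
  ],
)

```text
t: 17.0
eef_pos: [426.4, 209.2, 138.7]
tcp_rot: [3.141, 0.0, -3.016]
ft_force: [-0.1, 0.4, -0.4]
opening: 0.456
grip_force: 30.0
```

>>> arm_command(
  rows=[
    [[0,0,-0.06],0],
    [[0,0,-0.06],0],
    [[0,0,-0.06],0],
    [[0,0,-0.04],0],
    [[0,0,0],0],
  ],
)

```text
t: 17.5
eef_pos: [426.9, 209.4, 193.9]
tcp_rot: [3.141, 0.003, -3.016]
ft_force: [-0.8, -0.2, -1.3]
opening: 0.461
grip_force: 30.0
```

```bash
python3 - <<'E'
from h import *
s=state();print({k:np.round(s[k],2) for k in ["eef_pos","tcp_rot","ft_force","moment","grip_force","opening"]})
for cam in ["scene","top"]:
    im,d=viewer.read_camera(cam);cv2.imwrite(f"pics/{cam}4.png",im[:,:,::-1]);np.save(f"{cam}_d4.npy",d)
    for l in ["tray","tray_free_end","petri_center","large_bottle_center"]:
        for r in models.mark_of(cam,l)[:1]: print(cam,l,np.round(r["position"],1),round(r["confidence"],2))
d=np.load("top_d4.npy");P=cloud("top",d);m=(d>0)&(np.hypot(P[...,0]-472,P[...,1]+172)<140)&(P[...,2]>10)&(P[...,2]<22)&(P[...,1]>-260)
Q=P[m];print(len(Q),Q.min(0).round(),Q.max(0).round())
E
```

```text
{'eef_pos': array([426.87, 209.38, 193.93]), 'tcp_rot': array([ 3.14,  0.  , -3.02]), 'ft_force': array([-0.77, -0.15, -1.31]), 'moment': array([0.03, 0.01, 0.03]), 'grip_force': np.float64(30.0), 'opening': np.float64(0.46)}
scene tray [425.2 208.2 202.3] 0.45
scene large_bottle_center [426.4 209.7 197.8] 0.91
top tray [ 474.4 -170.2    0.7] 0.64
top tray_free_end [486.  56. 109.] 0.61
top petri_center [ 514.5 -186.2    6.7] 0.85
1008 [ 372. -250.   10.] [580. -51.  22.]
```

```bash
python3 - <<'E'
from h import *
t=cv2.imread("pics/top0.png")[180:265,365:445];cv2.imwrite("pics/c4.png",cv2.resize(t,None,fx=6,fy=6,interpolation=cv2.INTER_CUBIC))
E
```

```text
(no output)
```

View pics/c4.png

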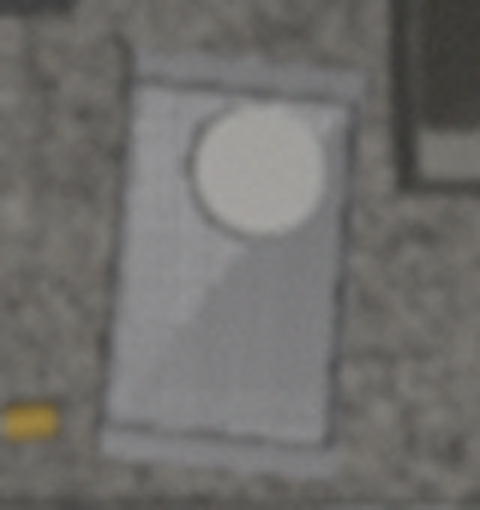

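The tray shows the petri dish at crop pixel (262,168) in its far half, with the near half free around (222,340). The tray's yaw is about -4°, and the free end is at about (436,-170).

```bash
python3 - <<'E'
from h import *
c=plan((436,-170,190),1.50,step=28)
c=plan((436,-170,60),1.50,cur=c,step=27)
E
```

```text
[[[0.01, -0.101, 0.001], 0.0375], [[-0.002, -0.101, 0.0], 0.0375], [[-0.013, -0.1, 0.001], 0.0375], [[-0.026, -0.098, 0.0], 0.0375], [[-0.036, -0.094, 0.001], 0.0375]]
[[[-0.048, -0.089, 0.0], 0.0375], [[-0.058, -0.084, 0.001], 0.0375], [[-0.067, -0.075, 0.001], 0.0375], [[-0.075, -0.068, 0.0], 0.0375], [[-0.083, -0.058, 0.001], 0.0375]]
[[[-0.089, -0.048, 0.0], 0.0375], [[-0.094, -0.037, 0.001], 0.0375], [[-0.098, -0.025, 0.0], 0.0375], [[-0.1, -0.014, 0.001], 0.0375], [[-0.101, -0.002, 0.0], 0.0375]]
[[[-0.0, -0.0, 0.104], -0.0], [[-0.0, -0.0, 0.104], -0.0], [[-0.0, -0.0, 0.104], -0.0], [[-0.0, -0.0, 0.104], -0.0], [[-0.0, -0.0, 0.104], -0.0]]
```

>>> arm_command(
  rows=[
    [[0.01,-0.101,0.001],0.0375],
    [[-0.002,-0.101,0.0],0.0375],
    [[-0.013,-0.1,0.001],0.0375],
    [[-0.026,-0.098,0.0],0.0375],
    [[-0.036,-0.094,0.001],0.0375],
  ],
)

```text
t: 18.5
eef_pos: [429.6, 81.9, 191.6]
tcp_rot: [3.142, 0.0, 2.673]
ft_force: [-0.4, 0.5, -0.3]
opening: 0.459
grip_force: 30.0
```

>>> arm_command(
  rows=[
    [[-0.048,-0.089,0.0],0.0375],
    [[-0.058,-0.084,0.001],0.0375],
    [[-0.067,-0.075,0.001],0.0375],
    [[-0.075,-0.068,0.0],0.0375],
    [[-0.083,-0.058,0.001],0.0375],
  ],
)

```text
t: 19.0
eef_pos: [432.7, -44.6, 190.9]
tcp_rot: [3.142, -0.0, 2.084]
ft_force: [0.2, -0.5, 0.3]
opening: 0.46
grip_force: 30.0
```

>>> arm_command(
  rows=[
    [[-0.089,-0.048,0.0],0.0375],
    [[-0.094,-0.037,0.001],0.0375],
    [[-0.098,-0.025,0.0],0.0375],
    [[-0.1,-0.014,0.001],0.0375],
    [[-0.101,-0.002,0.0],0.0375],
  ],
)

```text
t: 19.5
eef_pos: [436.1, -171.0, 190.3]
tcp_rot: [-3.141, -0.0, 1.495]
ft_force: [1.1, 0.4, -0.6]
opening: 0.459
grip_force: 30.0
```

>>> arm_command(
  rows=[
    [[0,0,0.06],0],
    [[0,0,0.08],0],
    [[0,0,0.08],0],
    [[0,0,0.06],0],
    [[0,0,0.04],0],
  ],
)

```text
t: 20.0
eef_pos: [436.0, -169.8, 109.3]
tcp_rot: [-3.141, -0.001, 1.5]
ft_force: [0.2, 0.0, -0.5]
opening: 0.461
grip_force: 30.0
```

```bash
python3 - <<'E'
from h import *
s=state();print({k:np.round(s[k],3) for k in ["joints","eef_pos","tcp_rot","ft_force","moment","grip_force","opening"]})
im,d=viewer.read_camera("scene");cv2.imwrite("pics/scene5.png",im[:,:,::-1])
for l in ["tray","tray_free_end","petri_center","large_bottle_center"]:
    for r in models.mark_of("scene",l)[:1]: print(l,np.round(r["position"],1),round(r["confidence"],2))
cv2.imwrite("pics/c5.png",cv2.resize(np.ascontiguousarray(im[100:280,330:530,::-1]),None,fx=3,fy=3,interpolation=cv2.INTER_CUBIC))
E
```

```text
{'joints': array([-0.513,  0.427,  2.047,  0.   ,  0.668, -0.442]), 'eef_pos': array([ 435.953, -169.785,  109.282]), 'tcp_rot': array([-3.141e+00, -1.000e-03,  1.500e+00]), 'ft_force': array([ 0.181,  0.034, -0.52 ]), 'moment': array([-0.119,  0.1  ,  0.005]), 'grip_force': np.float64(30.0), 'opening': np.float64(0.461)}
large_bottle_center [485.7  54.9 106.5] 0.6
```

View pics/c5.png

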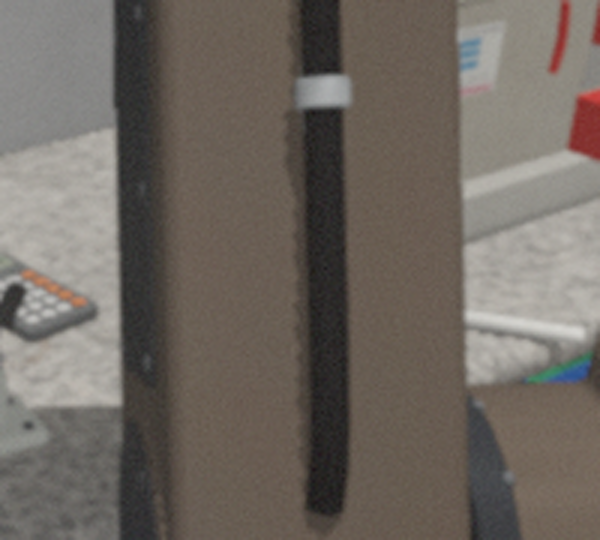

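The arm hides the tray from this view, so I'll lower the bottle by force.

>>> arm_command(
  rows=[
    [[0,0,0.07],0],
    [[0,0,0.07],0],
    [[0,0,0.06],0],
    [[0,0,0.04],0],
    [[0,0,0.024],0],
  ],
)

```text
t: 20.75
eef_pos: [436.4, -169.9, 44.2]
tcp_rot: [3.141, 0.0, 1.5]
ft_force: [0.1, 0.4, 0.0]
opening: 0.459
grip_force: 30.0
```

>>> arm_command(
  rows=[
    [[0,0,0.005],0],
    [[0,0,0.004],0],
    [[0,0,0.004],0],
    [[0,0,0.002],0],
    [[0,0,0],0],
  ],
)

```text
t: 21.25
eef_pos: [436.3, -169.9, 40.8]
tcp_rot: [3.141, 0.0, 1.5]
ft_force: [-0.4, 1.1, -1.0]
opening: 0.459
grip_force: 30.0
```

>>> arm_command(
  rows=[
    [[0,0,0.002],0],
    [[0,0,0.002],0],
    [[0,0,0.002],0],
    [[0,0,0.002],0],
    [[0,0,0.001],0],
  ],
)

```text
t: 21.75
eef_pos: [436.2, -169.9, 38.3]
tcp_rot: [-3.142, -0.0, 1.5]
ft_force: [-0.5, -0.5, 0.1]
opening: 0.463
grip_force: 30.0
```

>>> arm_command(
  rows=[
    [[0,0,0.001],0],
    [[0,0,0.001],0],
    [[0,0,0.001],0],
    [[0,0,0.001],0],
    [[0,0,0],0],
  ],
)

```text
t: 22.25
eef_pos: [436.2, -169.9, 37.4]
tcp_rot: [3.142, -0.0, 1.5]
ft_force: [-0.3, -0.1, 0.5]
opening: 0.456
grip_force: 30.0
```

>>> arm_command(
  rows=[
    [[0,0,0.001],0],
    [[0,0,0.001],0],
    [[0,0,0.001],0],
    [[0,0,0.001],0],
    [[0,0,0],0],
  ],
)

```text
t: 22.75
eef_pos: [436.2, -169.8, 37.3]
tcp_rot: [3.141, 0.0, 1.5]
ft_force: [-2.7, 2.8, 18.2]
opening: 0.454
grip_force: 30.0
```

Contact. I'll ease off, release and rise.

>>> arm_command(
  rows=[
    [[0,0,-0.002],0],
    [[0,0,-0.001],0],
    [[0,0,0],0],
    [[0,0,0],0],
    [[0,0,0],0],
  ],
)

```text
t: 23.25
eef_pos: [436.2, -169.8, 37.3]
tcp_rot: [3.141, -0.0, 1.5]
ft_force: [-0.6, 2.1, 8.0]
opening: 0.456
grip_force: 30.0
```

>>> arm_command(
  rows=[
    [[0,0,0],0],
    [[0,0,0],0],
    [[0,0,0],0],
    [[0,0,0],0],
    [[0,0,0],0],
  ],
  claw=0.65,
)

```text
t: 23.75
eef_pos: [436.2, -169.9, 37.0]
tcp_rot: [-3.141, -0.0, 1.5]
ft_force: [0.5, 0.6, 0.8]
opening: 0.649
grip_force: 0.0
```

>>> arm_command(
  rows=[
    [[0,0,-0.06],0],
    [[0,0,-0.1],0],
    [[0,0,-0.12],0],
    [[0,0,-0.15],0],
    [[0,0,-0.15],0],
  ],
)

```text
t: 24.25
eef_pos: [435.9, -169.7, 183.4]
tcp_rot: [-3.141, -0.0, 1.5]
ft_force: [0.7, -0.2, -0.5]
opening: 0.65
grip_force: 0.0
```

>>> arm_command(
  rows=[
    [[0.16,0,0],0],
    [[0.18,0,0],0],
    [[0.18,0,0],0],
    [[0.18,0,0],0],
    [[0.18,0,0],0],
  ],
)

```text
t: 24.75
eef_pos: [451.6, 51.3, 182.3]
tcp_rot: [3.141, -0.0, 1.499]
ft_force: [0.3, -0.7, 0.4]
opening: 0.65
grip_force: 0.0
```

>>> arm_command(
  rows=[
    [[0.18,0,0],0],
    [[0.18,0,0],0],
    [[0.18,0,0],0],
    [[0.18,0,0],0],
    [[0.18,0,0],0],
  ],
)

```text
t: 25.25
eef_pos: [468.2, 275.1, 183.2]
tcp_rot: [3.139, 0.001, 1.5]
ft_force: [0.2, -0.0, 0.9]
opening: 0.65
grip_force: 0.0
```

```bash
python3 - <<'E'
from h import *
a=[]
for cam,(x,y) in [("scene",(200,130)),("top",(200,145))]:
    im,d=viewer.read_camera(cam);cv2.imwrite(f"pics/{cam}6.png",im[:,:,::-1])
    a.append(cv2.resize(np.ascontiguousarray(im[y:y+150,x:x+270,::-1]),(540,300),interpolation=cv2.INTER_CUBIC))
    for l in ["t_handle","tray","tray_free_end","petri_center","large_bottle_center","small_bottle_1_center"]:
        for r in models.mark_of(cam,l)[:3]: print(cam,l,np.round(r["position"],1),round(r["confidence"],2))
cv2.imwrite("pics/c6.png",np.vstack(a))
E
```

```text
scene t_handle [487.4  54.7 109.3] 0.43
scene tray_free_end [509.3 222.1 171.4] 0.38
top t_handle [489.6  56.6 109.9] 0.73
top tray [ 473.2 -172.5   -1. ] 0.68
top tray_free_end [ 434.  -169.5    3.3] 0.95
top petri_center [ 513.9 -186.6   11. ] 0.55
top large_bottle_center [ 436.8 -170.5   43.7] 0.6
```

View pics/c6.png

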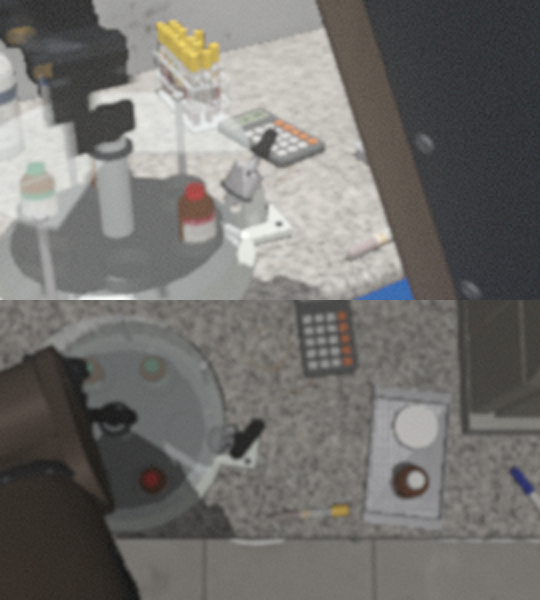

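The bottle stands upright in the tray's free half (lower panel 410,480), the petri dish is unmoved, and the pin is parked. However, my withdrawal was too low and nudged the wing: the red-capped bottle has moved to (152,480). I'll raise the arm, measure, and turn the carousel back.

>>> arm_command(
  rows=[
    [[0,0,-0.08],0],
    [[0,0,-0.1],0],
    [[0,0,-0.1],0],
    [[0,0,0],0],
    [[0,0,0],0],
  ],
)

```text
t: 26.45
eef_pos: [467.7, 273.9, 252.2]
tcp_rot: [3.141, -0.0, 1.5]
ft_force: [-0.2, 0.4, -0.2]
opening: 0.65
grip_force: 0.0
```

>>> arm_command(
  rows=[
    [[0.17,0.05,0],0],
    [[0.17,-0.05,0],0],
    [[0.17,-0.05,0],0],
    [[0.1,-0.05,0],0],
    [[0,0,0],0],
  ],
)

```text
t: 26.95
eef_pos: [452.0, 430.3, 250.2]
tcp_rot: [-3.139, 0.001, 1.503]
ft_force: [0.2, -0.8, 0.3]
opening: 0.648
grip_force: 0.0
```

```bash
python3 - <<'E'
from h import *
s=state();print(s["eef_pos"],s["tcp_rot"])
for cam in ["scene","top"]:
    im,d=viewer.read_camera(cam);cv2.imwrite(f"pics/{cam}7.png",im[:,:,::-1])
    for l in ["small_bottle_1_center","hub_grip"]:
        for r in models.mark_of(cam,l)[:4]:
            p=np.array(r["position"]);print(cam,l,p.round(1),round(r["confidence"],2),np.degrees(np.arctan2(p[1]-220,p[0]-508.9)).round(1),pix(cam,p))
    P=cloud(cam,d);m=(im.max(2)<75)&(d>0)&(np.hypot(P[...,0]-509,P[...,1]-219)<45)&(P[...,2]>150)&(P[...,2]<195);Q=P[m]
    if len(Q)>9:
        w=np.linalg.svd(Q[:,:2]-Q[:,:2].mean(0))[2];print(cam,len(Q),Q.mean(0).round(1),np.degrees(np.arctan2(w[0][1],w[0][0])))
cv2.imwrite("pics/c7.png",cv2.resize(np.ascontiguousarray(im[145:265,195:345,::-1]),None,fx=4,fy=4,interpolation=cv2.INTER_CUBIC))
E
```

```text
[451.95078562 430.31243114 250.23473508] [-3.13949634e+00  1.15276222e-03  1.50291113e+00]
scene hub_grip [511.1 219.  168.9] 0.96 -24.4 [254. 190.]
scene 257 [501.1 223.2 168.2] 86.20903803249996
top small_bottle_1_center [ 517.2 -187.2    5.6] 0.64 -88.8 [407. 208.]
top hub_grip [506.9 214.1 174.1] 0.84 -108.7 [257. 204.]
top hub_grip [511.4 215.7  -0.7] 0.32 -59.8 [264. 210.]
top 182 [508.9 216.7 182.3] 86.73722594795608
```

View pics/c7.png

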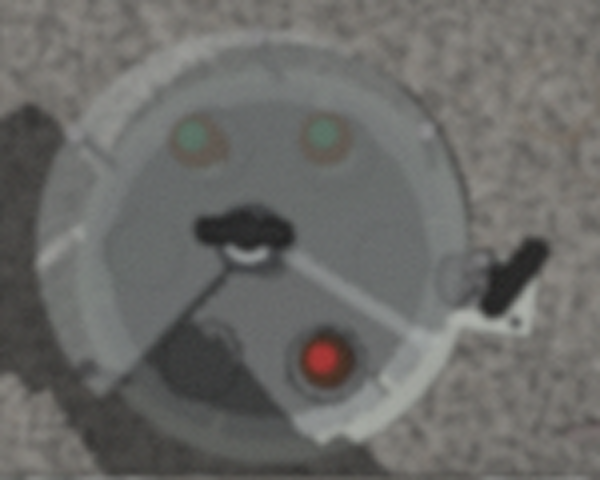

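The wing is now at 86.5° and should be at 127.5°, so I'll grip it and turn +41°.

>>> arm_command(
  rows=[
    [[-0.165,0.057,0],0],
    [[-0.165,0.057,0],0],
    [[-0.165,0.057,0],0],
    [[-0.165,0.057,0],0],
    [[-0.163,0.056,0],0],
  ],
  claw=0.5,
)

```text
t: 27.75
eef_pos: [510.2, 215.1, 252.4]
tcp_rot: [3.141, -0.0, 1.499]
ft_force: [0.1, -0.5, 0.0]
opening: 0.502
grip_force: 0.0
```

>>> arm_command(
  rows=[
    [[0,0,0],0],
    [[0,0,0.09],0],
    [[0,0,0.1],0],
    [[0,0,0.1],0],
    [[0,0,0.07],0],
  ],
)

```text
t: 28.25
eef_pos: [509.5, 217.4, 160.8]
tcp_rot: [-3.141, 0.0, 1.499]
ft_force: [-0.1, -0.7, 0.7]
opening: 0.504
grip_force: 0.0
```

>>> arm_command(
  rows=[
    [[0,0,0],0],
    [[0,0,0],0],
    [[0,0,0],0],
    [[0,0,0],0],
    [[0,0,0],0],
  ],
  claw=0,
)

```text
t: 28.75
eef_pos: [509.2, 217.8, 163.0]
tcp_rot: [-3.141, -0.0, 1.5]
ft_force: [-7.8, 3.1, 4.0]
opening: 0.171
grip_force: 30.0
```

>>> arm_command(
  rows=[
    [[0,0,0],-0.0386],
    [[0,0,0],-0.0386],
    [[0,0,0],-0.0386],
    [[0,0,0],-0.0386],
    [[0,0,0],-0.0386],
  ],
)

```text
t: 29.25
eef_pos: [510.2, 218.1, 163.0]
tcp_rot: [3.14, -0.0, 2.111]
ft_force: [1.4, 3.7, 2.0]
opening: 0.165
grip_force: 30.0
```

>>> arm_command(
  rows=[
    [[0,0,0],-0.0384],
    [[0,0,0],0],
    [[0,0,0],0],
    [[0,0,0],0],
    [[0,0,0],0],
  ],
)

```text
t: 29.75
eef_pos: [510.4, 218.2, 163.0]
tcp_rot: [3.139, 0.0, 2.223]
ft_force: [0.3, 6.4, 5.2]
opening: 0.167
grip_force: 30.0
```

>>> arm_command(
  rows=[
    [[0,0,0],0],
    [[0,0,0],0],
    [[0,0,0],0],
    [[0,0,0],0],
    [[0,0,-0.02],0],
  ],
  claw=0.5,
)

```text
t: 30.25
eef_pos: [509.6, 217.4, 166.8]
tcp_rot: [-3.14, -0.0, 2.226]
ft_force: [-0.1, -0.4, -0.4]
opening: 0.483
grip_force: 0.0
```

>>> arm_command(
  rows=[
    [[0,0,-0.1],0],
    [[0,0,-0.12],0],
    [[0,0,-0.12],0],
    [[0,0,-0.1],0],
    [[0,0,0],0],
  ],
)

```text
t: 30.75
eef_pos: [510.8, 217.9, 280.7]
tcp_rot: [3.136, 0.002, 2.226]
ft_force: [-0.5, -0.4, 0.2]
opening: 0.501
grip_force: 0.0
```

```bash
python3 - <<'E'
from h import *
plan((330,480,265),2.3)
E
```

```text
[[[0.127, 0.007, 0.006], -0.0023], [[0.127, 0.007, 0.007], -0.0023], [[0.127, 0.008, 0.006], -0.0023], [[0.128, 0.01, 0.006], -0.0023], [[0.126, 0.01, 0.006], -0.0023]]
[[[0.127, 0.011, 0.007], -0.0023], [[0.127, 0.012, 0.006], -0.0023], [[0.127, 0.013, 0.006], -0.0023], [[0.126, 0.014, 0.007], -0.0023], [[0.127, 0.015, 0.006], -0.0023]]
```

>>> arm_command(
  rows=[
    [[0.127,0.007,0],0],
    [[0.127,0.007,0],0],
    [[0.127,0.007,0],0],
    [[0.127,0.007,0],0],
    [[0.127,0.007,0],0],
  ],
)

```text
t: 31.25
eef_pos: [419.0, 349.5, 276.6]
tcp_rot: [-3.141, -0.0, 2.226]
ft_force: [0.2, -0.3, 1.3]
opening: 0.497
grip_force: 0.0
```

>>> arm_command(
  rows=[
    [[0.127,0.007,0],0],
    [[0.127,0.007,0],0],
    [[0.127,0.007,0],0],
    [[0.127,0.007,0],0],
    [[0,0,0],0],
  ],
)

```text
t: 31.75
eef_pos: [346.1, 455.7, 276.4]
tcp_rot: [-3.141, -0.0, 2.229]
ft_force: [0.6, 0.4, 0.2]
opening: 0.502
grip_force: 0.0
```

```bash
python3 - <<'E'
from h import *
a=[]
s=state();print(s["eef_pos"],s["ft_force"])
for cam,(x,y) in [("scene",(200,130)),("top",(200,145))]:
    im,d=viewer.read_camera(cam);cv2.imwrite(f"pics/{cam}8.png",im[:,:,::-1])
    a.append(cv2.resize(np.ascontiguousarray(im[y:y+150,x:x+270,::-1]),(540,300),interpolation=cv2.INTER_CUBIC))
    for l in ["t_handle","petri_center","large_bottle_center","tray_free_end","small_bottle_1_center"]:
        for r in models.mark_of(cam,l)[:3]: print(cam,l,np.round(r["position"],1),round(r["confidence"],2))
    P=cloud(cam,d);m=(im.max(2)<75)&(d>0)&(np.hypot(P[...,0]-509,P[...,1]-219)<45)&(P[...,2]>150)&(P[...,2]<195);Q=P[m]
    if len(Q)>9:
        w=np.linalg.svd(Q[:,:2]-Q[:,:2].mean(0))[2];print(cam,len(Q),Q.mean(0).round(1),np.degrees(np.arctan2(w[0][1],w[0][0])))
cv2.imwrite("pics/c8.png",np.vstack(a))
E
```

```text
[346.07185197 455.67678543 276.39501171] [0.64074018 0.43940068 0.17727203]
scene t_handle [486.9  53.4 105.3] 0.63
scene petri_center [ 513.3 -182.2   13.4] 0.58
scene large_bottle_center [ 437.1 -169.2   40.9] 0.89
scene large_bottle_center [425.4 209.   91.2] 0.32
scene tray_free_end [ 435.7 -167.5    5.7] 0.71
scene small_bottle_1_center [536.8 300.3  76.5] 0.6
scene 314 [497.  225.9 172.8] 120.07767627726801
top t_handle [487.2  53.6 110. ] 0.65
top petri_center [ 516.9 -186.7   10.2] 0.7
top large_bottle_center [ 439.1 -171.8   42. ] 0.49
top tray_free_end [ 434.  -168.8    6.6] 0.62
top 193 [508.3 216.4 181.5] 127.477331464427
```

View pics/c8.png

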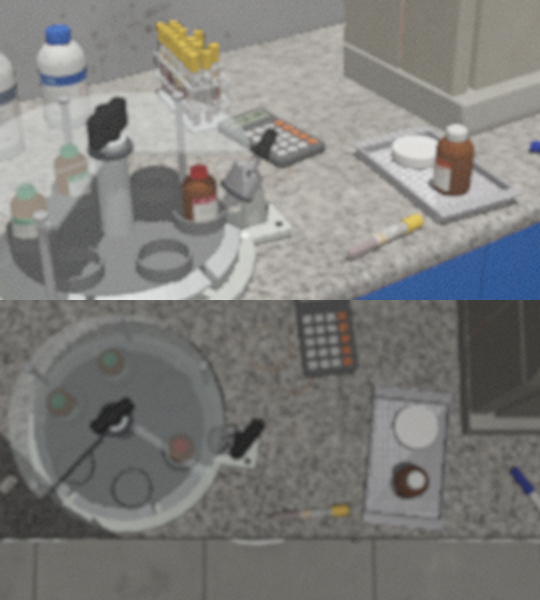

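The last picture shows everything in place:
- **Large bottle:** upright in the tray's free end (452,160 upper panel).
- **Petri dish:** still where it was.
- **Pin:** parked, with the handle turned (248,438 lower panel).
- **Carousel:** the wing is back at 127.5° and the emptied pocket is at the opening (132,488 lower panel).
- **Small bottles:** all three standing in their pockets.

```bash
python3 -c "
from cell import env
print(env.job_done())"
```

```text
the job is handed in; nothing more can be done
None
```

The job is handed in with no verdict shown: the large bottle stands upright in the tray's free end, the pin is parked, and the small bottles and petri dish are in place, but on withdrawal a finger knocked the carousel about 41° (since turned back) and wrist force reached about 44 N as the T-handle was released.

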